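Clear the site model for the next scheme

ROBOT

A 6-joint arm with a two-finger parallel gripper is mounted at the origin on the work surface. World frame = base frame: x ahead of the robot, y to its left, z up, the work surface at z = 0. Lengths are in mm, angles in rad, forces in N, time in s.
With the tool pointing down it reaches from about 400 to 925 mm from the base axis. Payload 12.5 kg.
Tool frame: the origin (TCP) lies on the front face of the gripper's body, between the roots of the fingers; the fingertips stand 78 mm ahead of it and the grasp point (between the pads) lies 59 mm ahead of it (env.nose_length is the distance from the TCP to the fingertips, in mm); z points along the fingers, y is the line along which they close (so a half turn about z gives the same grasp; the last joint's range is limited). The gripper opens to 95 mm and grips with 3 to 60 N. Pads are 20 mm wide; open, the fingers measure 119 mm over their backs; the gripper's body (75 mm by 180 mm) begins 59 mm behind the grasp point.
Start: joints at [-1.409, 0.491, 1.559, -0, 1.092, -0.106], TCP at [165.403, -602.727, 292.261] pointing down, gripper open.
Joint ranges: [-3.1, 3.1], [-0.84, 2.19], [0.05, 2.79], [-1.13, 4.28], [0.06, 2.93], [-2.69, 2.69]. Speed limits (rad/s): [2.22, 2.22, 2.79, 3.14, 3.14, 3.14].

INTERFACE

Orientations are given as [roll, pitch, yaw] about the fixed x, y, z axes, in that order (R = Rz(yaw) Ry(pitch) Rx(roll)).
In Python, from cell import env gives the robot as it stands.
- The arm moves only by the tool jog_arm, never from a script. Its argument "motion" is a list of rows, each a list of 7 numbers: the turn, a rotation vector about the tool's x, y, z in degrees, then the shift along the tool's x, y, z in mm, then the finger opening in mm, from 0 to 95.1. In form: [[wx, wy, wz, x, y, z, hand], ...]. A call has 1 to 10 rows; each row shifts and turns the commanded pose from where the row before left it, along the tool's axes as they then stand; what a row does not reach is not made up. A row lasts 1/8 s, in which the tool goes at most 62.5 mm and 10.7 degrees, less where a joint would pass 70% of its speed; a pose out of reach is approached as far as the arm can. A call is refused whole if a number of a shift passes 62.5 or a number of a turn 10.7, either way. A call with a gripper value outside its range is refused whole. The fingers move at their own pace and stop on an object; the grip force is fixed at half the most. Time passes only in rows, so rows that do not move let the fingers close. It gives the time, the measured TCP pose, the force, the opening and the grip force at its end, in the units of the state.
- env.state(): the state, without advancing time (a new reading comes with each control period).
- env.read_camera(name): name is "scene" or "side" or "wrist"; returns a dict with "color" (480x640x3 uint8, red, green, blue), "z_map" (480x640 float32, mm along the optical axis (not along the pixel's ray), 0 where there is no reading), "camera_matrix" (3x3 intrinsics, pixels), "world_to_cam" (4x4, takes a point from world to camera coordinates). Camera axes: x right, y up, looking along -z (the intrinsics and any distortion apply to the point x, -y, -z); pixel columns grow to the right and rows downward; lengths in mm; the calibration is good to about 2 mm. A picture is of the moment at which its call begins.
- env.job_done(): hands the job in; it is judged then, once.
Trained networks look in the newest picture that a camera, given by its name, has taken for a name from the list of things; names that differ only in an ending like _2 or _b are one class to them, and where a whole thing is asked for, a point or a joint stands for the part that bears it (a point fixed in the world has none). Each returns a list of dicts, best first, with "score" (0 to 1); they miss things now and then, are a little off and sometimes report something else, mostly with a low value. They report only what shows in the picture. A call takes as long as a camera call.
- env.recognise(camera, thing): "location" ([column, row] in pixels, amid what is visible of it).
The state is a dict: "t": time; "joints": joint angles; "qvel": joint speeds; "tau": joint torques, N m; "eef_pos": TCP position; "tcp_rot": TCP orientation; "ft_force": force on the tool from outside, world axes, zero at the start; "moment": the same for the moment, N m; "opening": opening from 0.0 (shut) to 1.0 (fully open); "grip_force": force on a finger pad.
Only numpy, scipy, OpenCV 4.12 (cv2) and the standard library are available. Lean on these libraries where they do the work, as an engineer would, in place of code of your own. Each camera call takes 0.05 s, during which the arm holds its last target. There are 200 camera calls.

TASK

Clear the old scheme from the site model: with the push-out iron, reach in under the open front of the board and push every plot plate up out of its recess through the opening beneath it (leave the plates alone from above until they stand proud enough to grip), then lift the plates out and lay them flat in the grey tray, side by side or stacked. Stand every fallen tower upright, crown up, on the pale strip in its row among the other buildings, which stay standing in the row, and stand the iron upright again where you found it. Leave the other things on the desk in peace.

Things in the scene. Friction and masses are not known exactly. Their poses are not given: they have to be found in the camera images.
- board: Site model: fixed plywood board 255 mm deep (x) by 420 wide (y) on a plinth closed at sides and back (18 mm panels), open at the front towards the robot. Origin at table level, midway along the front edge; x into the depth, y along the front edge, z up. Underside 85, top 111 mm above the table. Low glued blocks, up to 14 mm high, on x = 206 to 246 mm.
- row (a point): Middle of the row of buildings, on the board's top (x = 135 mm, y = 0 on the board). The row runs along the board's y on a flat pale strip 64 mm wide. Glued end blocks 40 x 36 mm, 45 mm high, centred 190 mm either way along y, close the row.
- recess0 (a point): Middle of plot recess 0, level with the board's top (x = 42, y = -125 mm on the board). Recess 58 (x) by 90 mm (y), 20 deep; its floor is a 6 mm ledge with a centred opening 36 (x) by 44 mm (y) to the space below. Sprung felt at its short ends grips the plate (2 to 4 N to push it up) and holds it at any height it is left, while its lower 4 mm are in the recess.
- recess1 (a point): Middle of plot recess 1, level with the board's top (x = 42, y = 0 mm on the board). Recess 58 (x) by 90 mm (y), 20 deep; its floor is a 6 mm ledge with a centred opening 36 (x) by 44 mm (y) to the space below. Sprung felt at its short ends grips the plate (2 to 4 N to push it up) and holds it at any height it is left, while its lower 4 mm are in the recess.
- recess2 (a point): Middle of plot recess 2, level with the board's top (x = 42, y = 125 mm on the board). Recess 58 (x) by 90 mm (y), 20 deep; its floor is a 6 mm ledge with a centred opening 36 (x) by 44 mm (y) to the space below. Sprung felt at its short ends grips the plate (2 to 4 N to push it up) and holds it at any height it is left, while its lower 4 mm are in the recess.
- plate0: Plot plate of recess 0: brown MDF, 56 mm (x) by 88 mm (y), 20 mm thick, 90 g, flat white footprints on top. Origin at the centre of its underside, z up. While seated its top is flush with the board. It may be absent, its recess then being empty.
- plate1: Plot plate of recess 1: brown MDF, 56 mm (x) by 88 mm (y), 20 mm thick, 90 g, flat white footprints on top. Origin at the centre of its underside, z up. While seated its top is flush with the board. It may be absent, its recess then being empty.
- plate2: Plot plate of recess 2: brown MDF, 56 mm (x) by 88 mm (y), 20 mm thick, 90 g, flat white footprints on top. Origin at the centre of its underside, z up. While seated its top is flush with the board. It may be absent, its recess then being empty.
- tower0: Loose wooden tower of 40 x 40 mm section, 110 mm long in all, 120 g; its top 18 mm is a narrower crown of 26 x 26 mm. Origin at its middle; x runs along it from foot to crown. It lies in the row at the start; upright, its x points up and its origin is 55 mm above the board's top. It may be absent.
- tower1: Loose wooden tower of 40 x 40 mm section, 110 mm long in all, 120 g; its top 18 mm is a narrower crown of 26 x 26 mm. Origin at its middle; x runs along it from foot to crown. It lies in the row at the start; upright, its x points up and its origin is 55 mm above the board's top. It may be absent.
- block: Loose lower wooden building, 40 x 36 mm, 45 mm high, 90 g, standing at the middle of the row. Origin at the centre of its underside, z up.
- iron: Push-out iron, 300 g, standing on the desk: steel foot 40 mm wide (y), 10 thick, from x = -40 to +95; upright handle over the origin, 190 tall, a wooden grip 18 (x) by 30 mm (y) from 95 to 190 mm height; pin of 16 mm diameter standing on the foot at x = 85, tip 40 mm above the foot's underside. Origin at the foot's underside below the handle; x from handle to pin, z up.
- iron_pin (a point): Tip of the iron's pin, 85 mm in front of the handle's axis.
- iron_grip (a point): Middle of the iron's wooden grip, 145 mm above the foot's underside.
- tray: Grey storage tray, open on top, 200 mm (x) by 140 mm (y) outside, 26 mm high, walls and floor 4 mm. Fixed. Origin at the centre of its underside.
- water: Water bottle, 68 mm in diameter, 220 mm tall; not part of the job. Origin at the centre of its underside.
- pencil_tin: Tin with pencils, 74 mm in diameter, 105 mm tall; not part of the job. Origin at the centre of its underside.
- glue: Glue bottle, 48 mm in diameter, 120 mm tall; not part of the job. Origin at the centre of its underside.
- tape: Roll of clear tape lying flat, 90 mm in diameter, 22 mm high; not part of the job. Origin at the centre of its underside.

How it is judged:
By the outcome, as a careful person would: the job done as asked, in the order asked, and still so for the second after the job is handed in, with the robot touching nothing.
Of plate0, plate1, plate2 only 2 to 3 are there at a start; the rules pass over those that are not, and their reading is None.
Of tower0, tower1 only 1 to 2 are there at a start; the rules pass over those that are not, and their reading is None.
At some moment in a run one of tower0, tower1 may be knocked a few centimetres aside while the robot is not near it.
It also fails if it takes over 210 s, if anything falls off the work surface, if the arm or the gripper's body presses on something with over 40 N, if the wrist force passes 120 N, or if a joint passes its speed limit or range.

## Working session

There is one attempt and no reset: what is moved stays moved. The work goes in short steps, Python scripts to look and compute and a tool call to move; the robot and the scene stay as the last step left them, time stands still between calls to the robot, and variables do not carry over. Pictures are saved under pics/ and viewed, at most 14 in all, crops included, and the job is handed in when it is done.

Besides the shell and the picture viewer there is one more tool, called after "Request:" as name([rows], argument=value, ...), one row to a line, values as JSON. jog_arm: Moves the arm, as the interface text tells. Its arguments: {"type":"object","properties":{"motion":{"type":"array"}},"required":["motion"]}

```bash
ls; mkdir -p pics; cat > h.py <<'E'
import numpy as np, cv2
from cell import env
def cam(n):
    d=env.read_camera(n); return d
def world(d,u,v,z=None):
    K=d["camera_matrix"];T=np.linalg.inv(d["world_to_cam"])
    r=np.array([(u-K[0,2])/K[0,0],-(v-K[1,2])/K[1,1],-1.0])
    if z is None:
        zz=d["z_map"][int(v),int(u)]; return (T@np.r_[r*zz,1])[:3]
    o=T[:3,3];w=T[:3,:3]@r
    return o+w*(z-o[2])/w[2]
def cloud(d):
    K=d["camera_matrix"];T=np.linalg.inv(d["world_to_cam"])
    v,u=np.mgrid[:480,:640];z=d["z_map"]
    p=np.stack([(u-K[0,2])/K[0,0]*z,-(v-K[1,2])/K[1,1]*z,-z],-1)
    return p@T[:3,:3].T+T[:3,3]
def save(d,n): cv2.imwrite("pics/%s.png"%n,d["color"][:,:,::-1])
def proj(d,p):
    q=d["world_to_cam"]@np.r_[p,1]; K=d["camera_matrix"]
    return [K[0,2]+K[0,0]*q[0]/-q[2],K[1,2]-K[1,1]*q[1]/-q[2]]
E
python3 - <<'E'
from h import *
np.set_printoptions(precision=1,suppress=True)
ims=[]
for n in ["scene","side"]:
    d=cam(n);save(d,n+"0");T=np.linalg.inv(d["world_to_cam"]);print(n,T[:3,3],-T[:3,2])
    for t in ["plate0","plate1","plate2","tower0","tower1","block","iron","iron_pin","iron_grip","tray","water","pencil_tin","glue","tape","recess0","recess1","recess2","row","board"]:
        for r in env.recognise(n,t)[:3]:
            u,v=r["location"]; print(t,round(r["score"],2),np.array([u,v]),world(d,u,v))
print(env.state())
E
```

```text
pics
scene [1316.3   27.7 1122. ] [-0.6 -0.  -0.8]
plate0 0.92 [376.7 243.1] [577.1 141.3 108.5]
plate0 0.67 [273.9 245.4] [ 586.8 -105.1  111.9]
plate0 0.66 [322.2 243.6] [579.7  10.4 109.8]
plate1 0.92 [376.7 243.1] [577.1 141.3 108.5]
plate1 0.67 [273.9 245.4] [ 586.8 -105.1  111.9]
plate1 0.66 [322.2 243.6] [579.7  10.4 109.8]
plate2 0.92 [376.7 243.1] [577.1 141.3 108.5]
plate2 0.67 [273.9 245.4] [ 586.8 -105.1  111.9]
plate2 0.66 [322.2 243.6] [579.7  10.4 109.8]
tower0 0.91 [368.9 272.3] [687.7 115.  150.6]
tower1 0.91 [368.9 272.3] [687.7 115.  150.6]
iron 0.82 [168.7 217.5] [ 405.6 -421.1   -6.6]
iron 0.61 [323.3 270.9] [688.1  14.3 156.4]
iron_pin 0.67 [168.2 218.3] [ 414.3 -419.1    0.6]
iron_grip 0.6 [169.4 218.4] [ 410.9 -417.5   -4. ]
tray 0.67 [456.9 233.4] [466.1 370.2   1. ]
water 0.97 [511.5 280.5] [691.8 434.9 124.5]
pencil_tin 0.79 [128.9 283.3] [ 637.9 -470.2   21.1]
glue 0.89 [171.  296.8] [ 707.5 -339.1   75.1]
tape 0.65 [457.2 298.8] [666.2 342.3  -1.5]
recess0 0.57 [320.3 296.9] [727.8   7.5 111.5]
recess1 0.57 [320.3 296.9] [727.8   7.5 111.5]
recess2 0.57 [
[... 1054 characters left out ...]
2.8]
glue 0.91 [342.2 186. ] [ 676.8 -319.3   78.3]
tape 0.72 [175.6 322. ] [683.5 333.4   0.8]
recess0 0.84 [252.4 244.4] [640.7 119.5 108.7]
recess1 0.84 [252.4 244.4] [640.7 119.5 108.7]
recess2 0.84 [252.4 244.4] [640.7 119.5 108.7]
row 0.87 [251.9 242.4] [646.2 115.2 110.1]
board 0.57 [253.6 241.8] [648.  107.8 107.2]
{'t': 2.0, 'joints': array([-1.4,  0.5,  1.6,  0. ,  1.1, -0.1]), 'qvel': array([ 0., -0., -0.,  0.,  0., -0.]), 'tau': array([  0. , -61.2, -25.8,   0.1,   0. ,  -0. ]), 'eef_pos': array([ 165.4, -602.7,  292.3]), 'tcp_rot': array([ 3.1, -0. ,  0.3]), 'ft_force': array([-0.2,  0.4,  0.6]), 'moment': array([ 0.,  0., -0.]), 'grip_force': 0.0, 'opening': 0.9990154042353142}
```

```bash
python3 - <<'E'
import cv2
a=cv2.imread("pics/scene0.png");b=cv2.imread("pics/side0.png")
a=cv2.resize(a[170:370,80:560],(768,320),interpolation=3);b=cv2.resize(b[130:430,80:480],(373*1,280))
cv2.imwrite("pics/s1.png",cv2.resize(a,(800,333)))
b=cv2.imread("pics/side0.png")[130:430,80:480];cv2.imwrite("pics/s2.png",cv2.resize(b,(800,600),interpolation=3))
E
```

```text
(no output)
```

View pics/s1.png

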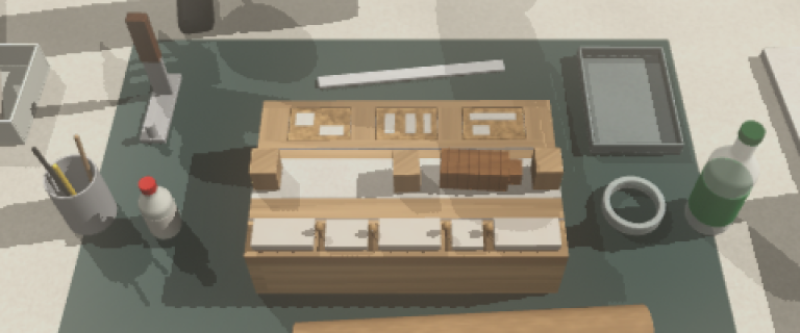

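View pics/s2.png

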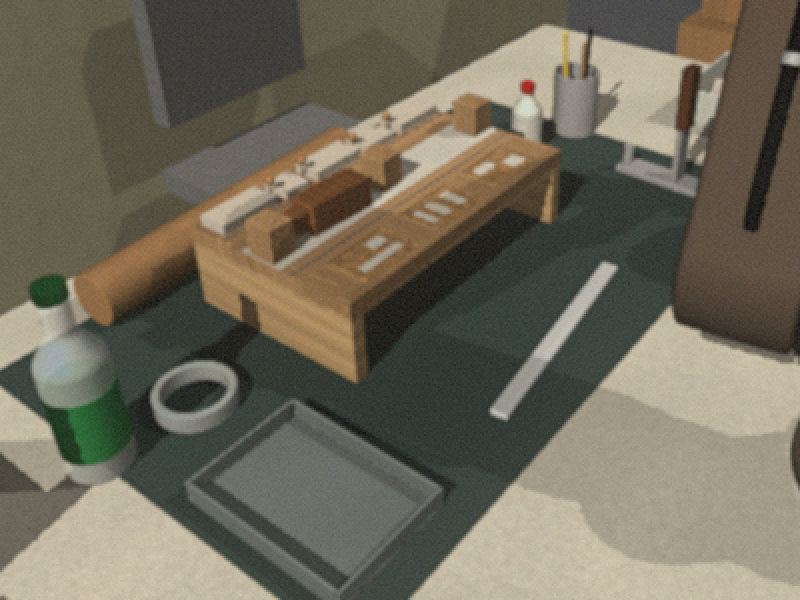

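Three plates are seated and one tower lies crown to +y between the block and the end block. The iron stands at the left of the scene picture with its pin towards +x, the tray is at the right, and a ruler lies in front of the board. Next I fit the board, tray and iron from depth.

```bash
python3 - <<'E'
from h import *
np.set_printoptions(precision=1,suppress=True)
def rect(P,n):
    r=cv2.minAreaRect(P[:,:2].astype(np.float32));print(n,len(P),"c",np.array(r[0]),"sz",np.array(r[1]),"ang",round(r[2],1))
for cn in ["scene","side"]:
    d=cam(cn);C=cloud(d).reshape(-1,3);C=C[d["z_map"].ravel()>0]
    def box(x0,x1,y0,y1,z0,z1): return C[(C[:,0]>x0)&(C[:,0]<x1)&(C[:,1]>y0)&(C[:,1]<y1)&(C[:,2]>z0)&(C[:,2]<z1)]
    b=box(500,850,-260,290,106,116); rect(b,"boardtop")
    # front edge fit: min x per y bin
    ys=np.arange(-180,200,10);fx=[]
    for y in ys:
        s=b[(abs(b[:,1]-y)<5)]; fx.append(np.percentile(s[:,0],1) if len(s)>5 else np.nan)
    fx=np.array(fx);m=~np.isnan(fx);print("front",np.polyfit(ys[m],fx[m],1))
    rect(box(330,600,270,470,21,30),"trayrim")
    g=box(330,520,-480,-330,100,200);rect(g,"grip");print(np.median(g,0) if len(g) else 0, g[:,2].max() if len(g) else 0)
    f=box(330,560,-480,-330,6,16);rect(f,"foot")
    t=box(630,730,20,180,130,156);rect(t,"tower/blk")
    t=box(630,720,-50,45,148,162);rect(t,"block")
    t=box(630,730,150,230,148,162);rect(t,"end+")
    t=box(630,730,-230,-150,148,162);rect(t,"end-")
E
```

```text
boardtop 12013 c [665.5  13.8] sz [260.1 420.9] ang 0.4
front [ -0.  539.8]
trayrim 343 c [459.8 367. ] sz [140.7 204.3] ang 89.9
grip 401 c [ 445.8 -383.4] sz [32.7 24.6] ang 89.3
[ 451.5 -381.1  153. ] 192.2998832262706
foot 424 c [ 445.8 -395.6] sz [106.7 221.7] ang 82.2
tower/blk 1014 c [673.5  95. ] sz [ 46.6 150.1] ang 0.6
block 261 c [676.7  14.8] sz [42.  36.2] ang 4.2
end+ 282 c [673.4 186.2] sz [41.4 73. ] ang 1.0
end- 265 c [ 674.5 -175.9] sz [42.1 36.5] ang 1.6
boardtop 6043 c [665.3  16. ] sz [258.5 424.7] ang 0.3
front [ -0.  538.3]
trayrim 891 c [457.8 369.6] sz [202.1 142.5] ang 0.0
grip 304 c [ 442.5 -377.7] sz [36.5 19.5] ang 85.3
[ 438.4 -369.6  149.6] 190.01186400840885
foot 260 c [ 472.8 -381.4] sz [ 45.8 132.3] ang 88.5
tower/blk 853 c [672.5  96.8] sz [153.5  47.6] ang 89.6
block 160 c [675.7  17.1] sz [42.7 37.9] ang 4.5
end+ 250 c [671.2 187.7] sz [43.4 75.3] ang 0.3
end- 121 c [ 673.3 -171.7] sz [43.8 40.5] ang 0.1
```

Request:
jog_arm([
  [0,0,10,0,60,0,95],
  [0,0,10,0,60,0,95],
  [0,0,10,0,60,0,95],
  [0,0,10,0,60,0,95],
  [0,0,10,0,0,0,95],
])

```text
t: 2.72
eef_pos: [164.8, -841.1, 288.5]
tcp_rot: [-3.14, 0.002, -0.613]
ft_force: [0.4, 1.7, -0.6]
opening: 1.001
grip_force: 0.0
```

```bash
cat >> h.py <<'E'
from scipy.spatial.transform import Rotation as Ro
def rows(targets,hand,P=None):
    """targets: list of (pos, rpy rad, nrows or None)"""
    s=env.state(); p,R=(np.array(s["eef_pos"]),Ro.from_euler("xyz",s["tcp_rot"])) if P is None else P
    out=[]
    for tp,tr,n in targets:
        tp=np.array(tp,float);Rt=Ro.from_euler("xyz",tr);rv=(R.inv()*Rt).as_rotvec(degrees=True)
        n=n or int(max(np.ceil(np.abs(tp-p).max()/58),np.ceil(np.linalg.norm(rv)/10.5),1))
        for i in range(n):
            Rn=R*Ro.from_rotvec(rv/n,degrees=True) if i==0 else R*Ro.from_rotvec(rv/n,degrees=True)
            sh=R.inv().apply((tp-p)/(n-i))
            r=np.r_[np.round(rv/n,2),np.round(sh,1)]; out.append([float(x)+0. for x in r]+[hand])
            p=p+R.apply(r[3:]);R=R*Ro.from_rotvec(r[:3],degrees=True)
    print(len(out),out); return p,R
D=[np.pi,0,np.pi/2]
E
python3 - <<'E'
from h import *
rows([((444,-400,340),D,None)],95)
print(env.state()["joints"])
E
```

```text
12 [[-0.01, 0.0, -10.43, -2.1, -43.5, -4.2, 95], [-0.01, 0.0, -10.43, 5.8, -43.1, -4.3, 95], [-0.01, 0.0, -10.43, 13.5, -41.4, -4.3, 95], [-0.01, 0.0, -10.43, 20.8, -38.2, -4.3, 95], [-0.01, 0.0, -10.43, 27.3, -33.8, -4.3, 95], [-0.01, 0.0, -10.43, 33.0, -28.3, -4.3, 95], [-0.01, 0.0, -10.43, 37.6, -21.9, -4.3, 95], [-0.01, 0.0, -10.43, 40.9, -14.7, -4.2, 95], [-0.01, 0.0, -10.43, 42.9, -7.1, -4.3, 95], [-0.01, 0.0, -10.43, 43.5, 0.8, -4.2, 95], [-0.01, 0.0, -10.43, 42.7, 8.7, -4.3, 95], [-0.01, 0.0, -10.43, 40.3, 16.2, -4.2, 95]]
[-1.45413800e+00  8.77560714e-01  8.05731210e-01 -3.47673637e-04
  1.46021637e+00  7.29509527e-01]
```

Request:
jog_arm([
  [0,0,-10.4,-2,-43.5,-4,95],
  [0,0,-10.4,6,-43,-4,95],
  [0,0,-10.4,13.5,-41.5,-4,95],
  [0,0,-10.4,21,-38,-4,95],
  [0,0,-10.4,27.5,-34,-4,95],
  [0,0,-10.4,33,-28,-4,95],
  [0,0,-10.4,37.5,-22,-4,95],
  [0,0,-10.4,41,-14.5,-4,95],
  [0,0,-10.4,43,-7,-4,95],
  [0,0,-10.4,43.5,1,-4,95],
])

```text
t: 3.98
eef_pos: [399.1, -468.6, 332.5]
tcp_rot: [3.141, 0.0, 1.216]
ft_force: [-0.1, -0.4, 0.6]
opening: 1.0
grip_force: 0.0
```

Request:
jog_arm([
  [0,0,-10.4,43,8.5,-4,95],
  [0,0,-10.4,40,16,-4,95],
  [0,0,0,0,0,0,95],
])

```text
t: 4.35
eef_pos: [445.7, -394.1, 340.9]
tcp_rot: [3.141, 0.0, 1.578]
ft_force: [-0.9, 0.2, -1.5]
opening: 0.999
grip_force: 0.0
```

```bash
python3 - <<'E'
from h import *
np.set_printoptions(precision=1,suppress=True)
d=cam("wrist");save(d,"w1");T=np.linalg.inv(d["world_to_cam"]);print(T[:3,3],-T[:3,2])
C=cloud(d).reshape(-1,3);C=C[d["z_map"].ravel()>0]
g=C[(C[:,2]>183)&(C[:,2]<198)&(abs(C[:,0]-444)<50)&(abs(C[:,1]+380)<50)]
f=C[(C[:,2]>6)&(C[:,2]<15)&(abs(C[:,0]-470)<100)&(abs(C[:,1]+380)<40)]
p=C[(C[:,2]>34)&(C[:,2]<46)&(abs(C[:,0]-529)<30)&(abs(C[:,1]+380)<30)]
for n,P in [("griptop",g),("foot",f),("pin",p)]:
    if len(P)>3: print(n,len(P),P.mean(0),cv2.minAreaRect(P[:,:2].astype(np.float32)))
for t in ["iron_pin","iron_grip"]:
    for r in env.recognise("wrist",t)[:2]: print(t,r,world(d,*r["location"]))
print(env.state()["joints"])
E
```

```text
[ 445.3 -314.7  433.2] [ 0.  -0.3 -1. ]
griptop 1515 [ 443.4 -382.4  189.5] ((443.3271789550781, -383.5183410644531), (30.386119842529297, 17.980697631835938), 88.31086730957031)
foot 4557 [ 470.9 -382.7    9.9] ((470.93853759765625, -384.427734375), (40.345088958740234, 134.68792724609375), 88.19849395751953)
pin 241 [ 527.6 -385.6   39.6] ((527.955810546875, -385.9424133300781), (15.243864059448242, 15.18971061706543), 77.20428466796875)
iron_pin {'location': [341.9, 195.9], 'score': 0.62} [ 452.5 -370.   133. ]
iron_grip {'location': [342.2, 190.7], 'score': 0.82} [ 455.6 -387.4   10.1]
[-0.8  0.4  1.6 -0.   1.2 -0.8]
```

View pics/w1.png

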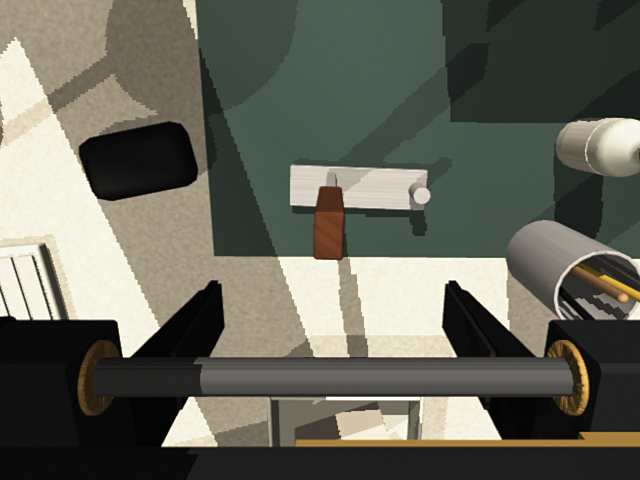

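The wrist picture shows the grip top at about (330,195) and the pin at (422,196). The iron's origin comes out at (443.3, -383.5) with yaw -1.8°.

Request:
jog_arm([
  [0,0,2.2,10.5,-2.5,15,95],
  [0,0,0,0,0,40,95],
  [0,0,0,0,0,40,95],
  [0,0,0,0,0,30,95],
  [0,0,0,0,0,13,95],
  [0,0,0,0,0,0,0],
  [0,0,0,0,0,0,0],
  [0,0,0,0,0,0,0],
  [0,0,0,0,0,0,0],
  [0,0,0,0,0,0,0],
])

```text
t: 5.75
eef_pos: [441.9, -385.7, 202.6]
tcp_rot: [3.141, 0.0, 1.535]
ft_force: [-0.0, 0.1, 0.3]
opening: 0.529
grip_force: 0.0
```

Request:
jog_arm([
  [0,0,0,0,0,0,0],
  [0,0,0,0,0,0,0],
  [0,0,0,0,0,0,0],
  [0,0,0,0,0,0,0],
  [0,0,0,0,0,0,0],
  [0,0,0,0,0,0,0],
])

```text
t: 6.5
eef_pos: [441.9, -385.6, 202.1]
tcp_rot: [-3.141, -0.0, 1.535]
ft_force: [0.2, -0.2, -2.0]
opening: 0.183
grip_force: 30.0
```

Request:
jog_arm([
  [0,0,-2,0,-3,-20,0],
  [0,0,0,35,-5,0,0],
  [0,0,0,55,-5,0,0],
  [0,0,0,55,-4,0,0],
  [0,0,0,55,0,0,0],
  [0,0,0,45,0,0,0],
  [0,0,0,28,0,0,0],
  [0,0,0,0,0,0,0],
])

```text
t: 7.5
eef_pos: [424.9, -111.0, 222.3]
tcp_rot: [-3.141, -0.0, 1.572]
ft_force: [-0.1, -0.6, -3.5]
opening: 0.188
grip_force: 30.0
```

```bash
python3 - <<'E'
from h import *
np.set_printoptions(precision=1,suppress=True)
s=env.state();print(s["eef_pos"],s["tcp_rot"],s["joints"])
for cn in ["scene","side"]:
    d=cam(cn);save(d,"c_"+cn);C=cloud(d).reshape(-1,3)
    x=s["eef_pos"]
    f=C[(abs(C[:,2]-30)<6)&(abs(C[:,0]-x[0]-30)<75)&(abs(C[:,1]-x[1])<35)]
    p=C[(abs(C[:,2]-60)<5)&(abs(C[:,0]-x[0]-86)<20)&(abs(C[:,1]-x[1])<25)]
    for P in (f,p):
        if len(P)>3: print(cn,len(P),P.mean(0),cv2.minAreaRect(P[:,:2].astype(np.float32)))
E
```

```text
[ 424.9 -111.   222.3] [-3.1 -0.   1.6] [-0.4  0.3  2.1 -0.   0.7 -0.4]
scene 257 [ 443.3 -108.    29.3] ((430.7826843261719, -109.66348266601562), (39.50176239013672, 90.24061584472656), 89.46443939208984)
side 488 [ 449.1 -104.2   29. ] ((452.7691650390625, -107.94505310058594), (45.101749420166016, 135.00975036621094), 89.32758331298828)
side 22 [ 509.7 -107.4   58.6] ((510.4622802734375, -108.26075744628906), (13.131864547729492, 17.554527282714844), 32.4987678527832)
```

Request:
jog_arm([
  [0,0,0,-2,20,0,0],
  [0,0,0,0,30,0,0],
  [0,0,0,0,20,0,0],
  [0,0,0,0,0,0,0],
  [0,0,0,0,0,-20,0],
  [0,0,0,0,0,-10,0],
  [0,0,0,0,0,-5,0],
])

```text
t: 8.48
eef_pos: [494.6, -114.9, 257.4]
tcp_rot: [-3.141, 0.0, 1.569]
ft_force: [0.9, -0.3, -5.6]
opening: 0.189
grip_force: 30.0
```

Request:
jog_arm([
  [0,0,0,0,0,-3,0],
  [0,0,0,0,0,-3,0],
  [0,0,0,0,0,-4,0],
  [0,0,0,0,0,0,0],
])

```text
t: 8.98
eef_pos: [495.3, -114.6, 267.5]
tcp_rot: [3.141, 0.0, 1.57]
ft_force: [-0.4, -0.2, -2.7]
opening: 0.191
grip_force: 30.0
```

```bash
cat >> h.py <<'E'
def plates():
    d=cam("scene");C=cloud(d).reshape(-1,3)
    for i,y in enumerate([-110.5,14.5,139.5]):
        c=np.abs(C[:,1]-y)<32; z=C[c&(abs(C[:,0]-581)<18)][:,2]; b=C[c&(abs(C[:,0]-625)<8)][:,2]
        print(i,"plate z above board",round(np.median(z)-np.median(b),1),len(z),"spread",np.percentile(z,[5,95])-np.median(b))
    return d
E
python3 - <<'E'
from h import *
plates();s=env.state();print(s["eef_pos"],s["ft_force"])
E
```

```text
0 plate z above board 169.6 852 spread [ 12.49257824 200.76059903]
1 plate z above board 0.0 325 spread [-3.41400774  3.26828526]
2 plate z above board 0.1 325 spread [-3.45839948  3.11874137]
[ 495.36296364 -114.59912706  267.42874999] [ 0.44811356 -0.36656036 -3.09256752]
```

Request:
jog_arm([
  [0,0,0,0,0,15,0],
  [0,0,0,0,0,30,0],
  [0,0,0,0,-2,0,0],
  [0,0,0,0,-30,0,0],
  [0,0,0,0,-38,0,0],
  [0,0,0,0,0,0,0],
])

```text
t: 9.78
eef_pos: [423.5, -114.3, 222.9]
tcp_rot: [-3.141, -0.0, 1.569]
ft_force: [0.7, 0.3, -3.3]
opening: 0.189
grip_force: 30.0
```

```bash
python3 - <<'E'
from h import *
d=plates();s=env.state();print(s["eef_pos"],s["ft_force"])
d=cam("side");C=cloud(d).reshape(-1,3);x=s["eef_pos"]
f=C[(abs(C[:,2]-30)<6)&(abs(C[:,0]-x[0]-30)<75)&(abs(C[:,1]-x[1])<35)]
print(f.mean(0),cv2.minAreaRect(f[:,:2].astype(np.float32)), np.polyfit(f[:,0],f[:,2],1))
E
```

```text
0 plate z above board 14.8 326 spread [11.31336881 17.85212142]
1 plate z above board 0.1 322 spread [-3.22860249  3.20978338]
2 plate z above board -0.2 331 spread [-3.45775308  3.18885942]
[ 424.97415683 -114.70125373  223.0782205 ] [ 0.19006272 -0.2938777  -2.43847886]
[ 448.64552235 -106.6177252    29.52880828] ((452.467529296875, -111.36154174804688), (45.85072326660156, 135.5476531982422), 89.74365234375) [1.73532108e-03 2.87502642e+01]
```

Request:
jog_arm([
  [0,0,0,30,0,0,0],
  [0,0,0,50,0,0,0],
  [0,0,0,46,0,0,0],
  [0,0,0,0,20,0,0],
  [0,0,0,0,30,0,0],
  [0,0,0,0,20,0,0],
  [0,0,0,0,0,0,0],
  [0,0,0,0,0,-20,0],
  [0,0,0,0,0,-10,0],
  [0,0,0,0,0,-5,0],
])

```text
t: 11.12
eef_pos: [494.9, 11.5, 257.5]
tcp_rot: [3.142, 0.0, 1.57]
ft_force: [1.0, -0.1, -5.7]
opening: 0.189
grip_force: 30.0
```

Request:
jog_arm([
  [0,0,0,0,0,-3,0],
  [0,0,0,0,0,-3,0],
  [0,0,0,0,0,-3.5,0],
  [0,0,0,0,0,0,0],
])

```text
t: 11.62
eef_pos: [495.4, 11.4, 266.9]
tcp_rot: [3.141, 0.0, 1.57]
ft_force: [0.1, -0.4, -3.6]
opening: 0.188
grip_force: 30.0
```

Request:
jog_arm([
  [0,0,0,0,0,15,0],
  [0,0,0,0,0,29,0],
  [0,0,0,20,0,0,0],
  [0,0,0,50,0,0,0],
  [0,0,0,55,0,0,0],
  [0,0,0,0,0,0,0],
  [0,0,0,0,0,-20,0],
  [0,0,0,0,0,-10,0],
  [0,0,0,0,0,-5,0],
])

```text
t: 12.75
eef_pos: [495.4, 135.8, 258.0]
tcp_rot: [3.141, 0.0, 1.569]
ft_force: [-0.6, 0.1, -6.2]
opening: 0.192
grip_force: 30.0
```

Request:
jog_arm([
  [0,0,0,0,0,-3,0],
  [0,0,0,0,0,-3,0],
  [0,0,0,0,0,-3.5,0],
  [0,0,0,0,0,0,0],
])

```text
t: 13.25
eef_pos: [495.5, 136.4, 267.4]
tcp_rot: [3.141, 0.0, 1.57]
ft_force: [-0.4, 0.1, -3.8]
opening: 0.19
grip_force: 30.0
```

Request:
jog_arm([
  [0,0,0,0,0,15,0],
  [0,0,0,0,0,30,0],
  [0,0,0,0,-2,0,0],
  [0,0,0,0,-30,0,0],
  [0,0,0,0,-38,0,0],
  [0,0,0,0,0,0,0],
])

```text
t: 14.0
eef_pos: [423.5, 136.5, 222.9]
tcp_rot: [-3.141, 0.0, 1.57]
ft_force: [1.2, -0.6, -3.9]
opening: 0.188
grip_force: 30.0
```

```bash
python3 - <<'E'
from h import *
np.set_printoptions(precision=1,suppress=True)
d=plates();s=env.state();print(s["eef_pos"],s["ft_force"],s["tcp_rot"])
d=cam("side");C=cloud(d).reshape(-1,3);x=s["eef_pos"]
f=C[(abs(C[:,2]-30)<6)&(abs(C[:,0]-x[0]-30)<75)&(abs(C[:,1]-x[1])<35)]
print(f.mean(0),cv2.minAreaRect(f[:,:2].astype(np.float32)), np.polyfit(f[:,0],f[:,2],1))
E
```

```text
0 plate z above board 14.9 316 spread [11.7 18.2]
1 plate z above board 14.0 330 spread [10.8 17.1]
2 plate z above board -25.1 322 spread [-28.6 -21.8]
[425.2 136.6 223.1] [ 1.2  0.9 -2.6] [ 3.1 -0.   1.6]
[448.6 148.7  29.9] ((453.0347900390625, 145.52647399902344), (43.9180908203125, 135.86363220214844), 89.6462173461914) [ 0.  28.4]
```

```bash
python3 - <<'E'
from h import *
np.set_printoptions(precision=0,suppress=True,linewidth=200)
d=cam("scene");C=cloud(d).reshape(-1,3);save(d,"p2")
for x in range(545,720,10):
    print(x,[ (lambda q: round(float(np.median(q)),0) if len(q) else None)(C[(abs(C[:,0]-x)<5)&(abs(C[:,1]-y)<6)][:,2]) for y in range(80,200,12)])
cv2.imwrite("pics/p2c.png",cv2.resize(d["color"][180:340,220:480,::-1],(780,480),interpolation=3))
E
```

```text
545 [109.0, 111.0, None, 112.0, 112.0, 112.0, 113.0, None, 112.0, 110.0]
555 [110.0, 113.0, 123.0, 123.0, 124.0, 124.0, 125.0, 124.0, 124.0, 110.0]
565 [110.0, 111.0, 124.0, 124.0, 125.0, 123.0, 125.0, 125.0, 125.0, 111.0]
575 [109.0, 112.0, 123.0, 124.0, 124.0, 124.0, 124.0, 125.0, 125.0, 110.0]
585 [110.0, 111.0, 123.0, 124.0, 124.0, 124.0, 124.0, 125.0, 125.0, 109.0]
595 [111.0, 123.0, 125.0, 124.0, 123.0, 124.0, 123.0, 124.0, 126.0, 111.0]
605 [110.0, None, None, 129.0, 125.0, 124.0, 125.0, 124.0, 124.0, 110.0]
615 [147.0, 151.0, 148.0, None, 148.0, None, None, None, 112.0, 110.0]
625 [150.0, 150.0, 150.0, 150.0, 150.0, 149.0, 148.0, 149.0, None, None]
635 [149.0, 149.0, 149.0, 150.0, 149.0, 150.0, 150.0, 149.0, 142.0, 141.0]
645 [150.0, 150.0, 150.0, 149.0, 151.0, 150.0, 151.0, 149.0, 145.0, 143.0]
655 [131.0, 131.0, 135.0, 136.0, 147.0, 149.0, 150.0, 147.0, 133.0, 143.0]
665 [110.0, 111.0, 111.0, 112.0, 118.0, 125.0, 127.0, 125.0, 112.0, 145.0]
675 [110.0, 111.0, 111.0, 109.0, 112.0, 111.0, 111.0, 110.0, 111.0, 142.0]
685 [110.0, 111.0, 110.0, 110.0, 111.0, 111.0, 110.0, 111.0, 110.0, 150.0]
695 [110.0, 110.0, 110.0, 111.0, 110.0, 110.0, 111.0, 111.0, 110.0, 127.0]
705 [111.0, 110.0, 110.0, 110.0, 110.0, 111.0, 111.0, 110.0, 110.0, 110.0]
715 [110.0, 111.0, 110.0, 110.0, 111.0, 109.0, 110.0, 110.0, 110.0, 110.0]
```

View pics/p2c.png

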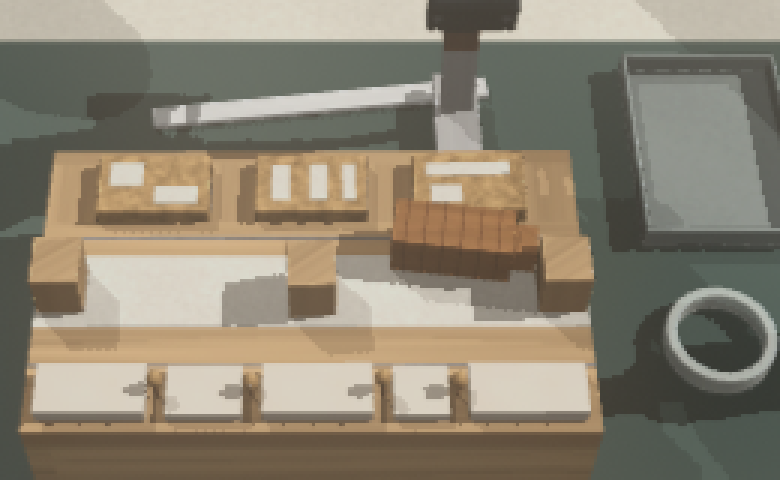

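Plate 2 is proud too, but the tower was knocked towards it and now lies at x≈614–656. The iron goes back first.

Request:
jog_arm([
  [0,0,0,-30,0,0,0],
  [0,0,0,-55,0,0,0],
  [0,0,0,-58,0,0,0],
  [0,0,0,-58,0,0,0],
  [0,0,0,-58,0,0,0],
  [0,0,0,-58,0,0,0],
  [0,0,0,-58,0,0,0],
  [0,0,0,-55,5,0,0],
  [0,0,0,-52,6,0,0],
  [0,0,2.0,-40,6,0,0],
])

```text
t: 15.4
eef_pos: [442.1, -388.6, 222.1]
tcp_rot: [3.141, 0.001, 1.533]
ft_force: [0.7, 0.9, -2.8]
opening: 0.188
grip_force: 30.0
```

Request:
jog_arm([
  [0,0,0,0,0,0,0],
])

```text
t: 15.52
eef_pos: [442.2, -388.7, 221.8]
tcp_rot: [3.141, 0.001, 1.532]
ft_force: [-0.3, 0.6, -2.6]
opening: 0.188
grip_force: 30.0
```

```bash
python3 - <<'E'
from h import *
rows([((441.9,-385.6,203.5),[np.pi,0,1.535],1)],0);s=env.state();print(s["eef_pos"],s["tcp_rot"])
E
```

```text
1 [[0.04, 0.06, -0.18, 3.1, -0.4, 18.3, 0]]
[ 442.17449845 -388.68988158  221.7699985 ] [3.14082358e+00 1.12975140e-03 1.53193903e+00]
```

Request:
jog_arm([
  [0,0,0,3,0,10,0],
  [0,0,0,0,0,7,0],
  [0,0,0,0,0,1,0],
  [0,0,0,0,0,1,0],
  [0,0,0,0,0,0,0],
])

```text
t: 16.15
eef_pos: [442.1, -382.5, 203.4]
tcp_rot: [3.141, 0.0, 1.535]
ft_force: [0.4, 0.2, -3.9]
opening: 0.191
grip_force: 30.0
```

Request:
jog_arm([
  [0,0,0,-3,0,0,0],
  [0,0,0,0,0,1,0],
  [0,0,0,0,0,0.5,0],
  [0,0,0,0,0,0,0],
])

```text
t: 16.65
eef_pos: [441.9, -385.8, 202.5]
tcp_rot: [3.141, 0.001, 1.535]
ft_force: [-1.6, -0.1, 6.1]
opening: 0.186
grip_force: 30.0
```

Request:
jog_arm([
  [0,0,0,0,0,0,60],
  [0,0,0,0,0,0,60],
  [0,0,0,0,0,0,60],
  [0,0,0,0,0,0,60],
  [0,0,0,0,0,0,60],
  [0,0,0,0,0,-15,80],
  [0,0,0,0,0,-40,80],
  [0,0,0,0,0,-50,80],
  [0,0,0,0,0,-40,80],
  [0,0,0,0,0,0,80],
])

```text
t: 17.9
eef_pos: [442.2, -385.8, 350.8]
tcp_rot: [3.137, 0.005, 1.535]
ft_force: [-0.9, 0.1, -0.5]
opening: 0.844
grip_force: 0.0
```

```bash
python3 - <<'E'
from h import *
np.set_printoptions(precision=1,suppress=True)
d=cam("wrist");save(d,"w2")
C=cloud(d).reshape(-1,3);C=C[d["z_map"].ravel()>0]
g=C[(C[:,2]>183)&(C[:,2]<198)&(abs(C[:,0]-444)<50)&(abs(C[:,1]+380)<50)]
f=C[(C[:,2]>6)&(C[:,2]<15)&(abs(C[:,0]-470)<100)&(abs(C[:,1]+380)<40)]
for n,P in [("griptop",g),("foot",f)]:
    if len(P)>3: print(n,len(P),P.mean(0),cv2.minAreaRect(P[:,:2].astype(np.float32)))
s=env.state();print(s["eef_pos"],s["tcp_rot"],s["joints"])
rows([((580,-130,345),D,None)],85)
E
```

```text
griptop 1387 [ 442.4 -378.9  189.5] ((442.4176025390625, -379.87091064453125), (29.926870346069336, 17.529043197631836), 87.63691711425781)
foot 4314 [ 469.8 -379.4    9.8] ((469.8559265136719, -380.9698181152344), (39.4651985168457, 135.3064727783203), 87.82818603515625)
[ 441.9 -385.4  348.6] [3.1 0.  1.5] [-0.8  0.4  1.6 -0.   1.2 -0.8]
5 [[0.02, 0.03, -0.41, 52.0, 25.8, 0.7, 85], [0.02, 0.03, -0.41, 51.9, 26.1, 0.7, 85], [0.02, 0.03, -0.41, 51.7, 26.5, 0.7, 85], [0.02, 0.03, -0.41, 51.5, 26.9, 0.7, 85], [0.02, 0.03, -0.41, 51.2, 27.3, 0.7, 85]]
```

Request:
jog_arm([
  [0,0,-1,52,26,1,80],
  [0,0,-1,52,26,1,80],
  [0,0,0,52,27,1,80],
  [0,0,0,52,27,1,80],
  [0,0,0,47,31,1,80],
  [0,0,0,0,0,0,80],
])

```text
t: 18.7
eef_pos: [582.9, -128.9, 340.4]
tcp_rot: [-3.14, -0.001, 1.574]
ft_force: [0.1, 0.4, -0.3]
opening: 0.837
grip_force: 0.0
```

```bash
cat >> h.py <<'E'
def top(C,x,y,hx,hy,z0,z1,lab=""):
    P=C[(abs(C[:,0]-x)<hx)&(abs(C[:,1]-y)<hy)&(C[:,2]>z0)&(C[:,2]<z1)]
    if len(P)<10: print(lab,"none",len(P));return
    r=cv2.minAreaRect(P[:,:2].astype(np.float32))
    print(lab,len(P),"mean",P.mean(0).round(1),"x",np.percentile(P[:,0],[1,99]).round(1),"y",np.percentile(P[:,1],[1,99]).round(1),"rect",np.round(r[0],1),np.round(r[1],1),round(r[2],1))
def wcloud(n="wrist"):
    d=cam(n);C=cloud(d).reshape(-1,3);return d,C[d["z_map"].ravel()>0]
E
python3 - <<'E'
from h import *
d,C=wcloud();save(d,"w3")
top(C,581,-110,45,62,119,132,"plate0");top(C,581,14,45,62,119,132,"plate1");top(C,581,139,28,62,119,132,"plate2")
s=env.state();print(s["eef_pos"],s["tcp_rot"])
E
```

```text
plate0 9105 mean [ 580.9 -108.8  125.5] x [553.6 608.3] y [-153.3  -67.7] rect [ 580.9 -110.7] [56.  87.4] 0.1
plate1 7251 mean [580.1  -3.7 124.7] x [552.7 607.5] y [-30.   21.1] rect [580.1  -4.3] [56.1 51.9] 0.3
plate2 none 0
[ 582.08838096 -130.56983874  340.45808483] [-3.13944062e+00 -5.60696829e-04  1.57269375e+00]
```

Request:
jog_arm([
  [0,0,0,20,-1,50,80],
  [0,0,0,0,0,60,80],
  [0,0,0,0,0,30,80],
  [0,0,0,0,0,8,80],
  [0,0,0,0,0,0,80],
])

```text
t: 19.38
eef_pos: [580.8, -112.9, 194.0]
tcp_rot: [-3.141, 0.0, 1.569]
ft_force: [0.7, -0.2, 0.1]
opening: 0.84
grip_force: 0.0
```

Request:
jog_arm([
  [0,0,0,2,0,2.5,45],
  [0,0,0,0,0,0,45],
  [0,0,0,0,0,0,45],
  [0,0,0,0,0,0,45],
  [0,0,0,0,0,0,45],
  [0,0,0,0,0,0,45],
  [0,0,0,0,0,0,45],
])

```text
t: 20.25
eef_pos: [580.9, -110.1, 191.2]
tcp_rot: [3.142, 0.0, 1.57]
ft_force: [0.9, -0.4, 0.0]
opening: 0.588
grip_force: 30.0
```

Request:
jog_arm([
  [0,0,0,0,0,-20,45],
  [0,0,0,0,0,-40,45],
  [0,0,0,30,-5,-30,45],
  [0,0,0,58,-9,0,45],
  [0,0,0,58,-9,0,45],
  [0,0,0,58,-9,0,45],
  [0,0,0,58,-9,0,45],
  [0,0,0,58,-9,0,45],
  [0,0,0,58,-9,0,45],
  [0,0,0,55,-9,0,45],
])

```text
t: 21.5
eef_pos: [512.6, 324.9, 281.1]
tcp_rot: [-3.141, 0.0, 1.57]
ft_force: [0.0, -0.3, 0.5]
opening: 0.59
grip_force: 30.0
```

Request:
jog_arm([
  [0,0,0,45,-9,0,45],
  [0,0,0,0,0,50,45],
  [0,0,0,0,0,0,45],
])

```text
t: 21.88
eef_pos: [503.0, 367.7, 228.2]
tcp_rot: [-3.136, 0.004, 1.571]
ft_force: [-0.8, 0.2, -0.3]
opening: 0.586
grip_force: 30.0
```

```bash
python3 - <<'E'
from h import *
d,C=wcloud("side")
top(C,459,368,120,90,20,31,"rim");
s=env.state();print(s["eef_pos"],s["tcp_rot"])
x=s["eef_pos"];top(C,x[0],x[1],40,55,x[2]-85+12,x[2]-85+25,"plate")
E
```

```text
rim 993 mean [450.7 376.2  24.1] x [357.4 557.9] y [300.2 440.2] rect [458.4 369.6] [141.8 203.3] 90.0
[504.0411034  367.71444034 230.49782776] [-3.13882819e+00  1.74389974e-03  1.56983960e+00]
plate 864 mean [501.6 381.3 161.6] x [467.6 533.5] y [327.9 412.1] rect [502.8 368.3] [72.2 88.7] 0.6
```

Request:
jog_arm([
  [0,0,0,0,0,50,45],
  [0,0,0,0,0,50,45],
  [0,0,0,0,0,30,45],
  [0,0,0,0,0,7,45],
  [0,0,0,0,0,2,45],
  [0,0,0,0,0,1,45],
  [0,0,0,0,0,0,45],
])

```text
t: 22.8
eef_pos: [504.7, 368.2, 92.4]
tcp_rot: [3.14, -0.001, 1.57]
ft_force: [-0.5, -0.5, -1.5]
opening: 0.587
grip_force: 30.0
```

Request:
jog_arm([
  [0,0,0,0,0,1,45],
  [0,0,0,0,0,1,45],
  [0,0,0,0,0,0,45],
])

```text
t: 23.18
eef_pos: [504.5, 368.0, 90.4]
tcp_rot: [3.141, -0.0, 1.57]
ft_force: [-3.5, -2.2, 10.8]
opening: 0.586
grip_force: 30.0
```

Request:
jog_arm([
  [0,0,0,0,0,0,64],
  [0,0,0,0,0,0,64],
  [0,0,0,0,0,0,64],
  [0,0,0,0,0,-10,64],
  [0,0,0,0,0,-45,80],
  [0,0,0,0,0,-60,80],
  [0,0,0,-30,5,-60,80],
  [0,0,0,-60,14,-10,80],
  [0,0,0,-60,14,0,80],
  [0,0,0,-60,14,0,80],
])

```text
t: 24.42
eef_pos: [550.9, 158.3, 271.0]
tcp_rot: [3.14, -0.0, 1.57]
ft_force: [0.6, 0.8, -0.7]
opening: 0.841
grip_force: 0.0
```

Request:
jog_arm([
  [0,0,0,-60,15,0,80],
  [0,0,0,-50,14,0,80],
  [0,0,0,-35,0,0,80],
  [0,0,0,0,0,0,80],
])

```text
t: 24.92
eef_pos: [579.7, 13.0, 270.5]
tcp_rot: [3.141, 0.0, 1.567]
ft_force: [0.2, 0.4, -0.6]
opening: 0.842
grip_force: 0.0
```

```bash
python3 - <<'E'
from h import *
d,C=wcloud();save(d,"w4")
top(C,581,14,45,62,119,132,"plate1");top(C,581,139,30,62,119,132,"plate2");top(C,640,125,60,80,144,157,"tower")
s=env.state();print(s["eef_pos"],s["tcp_rot"])
d,C=wcloud("side");top(C,504,368,45,60,19,29,"plate0 in tray")
E
```

```text
plate1 13783 mean [579.9  16.7 124.9] x [552.6 607.3] y [-28.8  57.7] rect [579.9  13.8] [56.1 88.6] 0.2
plate2 11978 mean [578.9 121.7 124.9] x [551.7 606.3] y [ 95.1 146.5] rect [579.  120.9] [52.6 56. ] 89.9
tower 13057 mean [637.7 110.4 150.8] x [615.9 659.6] y [ 77.4 140.3] rect [638.3 110. ] [66.7 41.2] 82.6
[579.58926111  14.27708633 270.471326  ] [3.14115029e+00 9.14431302e-06 1.56781861e+00]
plate0 in tray 1083 mean [502.9 371.   23.4] x [476.3 532.6] y [325.5 412.3] rect [504.7 368.9] [58.5 89.2] 0.5
```

Request:
jog_arm([
  [0,0,0,0,0.5,50,80],
  [0,0,0,0,0,22,80],
  [0,0,0,0,0,6,80],
  [0,0,0,0,0,1,45],
  [0,0,0,0,0,0,45],
  [0,0,0,0,0,0,45],
  [0,0,0,0,0,0,45],
  [0,0,0,0,0,0,45],
  [0,0,0,0,0,0,45],
  [0,0,0,0,0,0,45],
])

```text
t: 26.28
eef_pos: [580.2, 15.0, 191.0]
tcp_rot: [3.142, 0.0, 1.57]
ft_force: [0.4, 0.5, -0.0]
opening: 0.586
grip_force: 30.0
```

Request:
jog_arm([
  [0,0,0,0,0,-20,45],
  [0,0,0,0,0,-40,45],
  [0,0,0,30,-15,-30,45],
  [0,0,0,55,-25,0,45],
  [0,0,0,55,-25,0,45],
  [0,0,0,55,-25,0,45],
  [0,0,0,55,-25,0,45],
  [0,0,0,55,-25,0,45],
  [0,0,0,48,-26,0,45],
  [0,0,0,0,0,40,45],
])

```text
t: 27.52
eef_pos: [413.2, 371.5, 242.3]
tcp_rot: [3.138, -0.003, 1.574]
ft_force: [0.6, -0.3, -2.1]
opening: 0.588
grip_force: 30.0
```

Request:
jog_arm([
  [0,0,0,0,0,50,45],
  [0,0,0,0,0,50,45],
  [0,0,0,0,0,35,45],
  [0,0,0,0,0,10,45],
  [0,0,0,0,0,0,45],
])

```text
t: 28.15
eef_pos: [414.6, 368.3, 96.1]
tcp_rot: [-3.141, 0.0, 1.57]
ft_force: [0.3, -0.6, -1.6]
opening: 0.586
grip_force: 30.0
```

Request:
jog_arm([
  [0,0,0,0,0,3,45],
  [0,0,0,0,0,1.5,45],
  [0,0,0,0,0,1,45],
  [0,0,0,0,0,0,45],
])

```text
t: 28.65
eef_pos: [414.7, 368.4, 91.8]
tcp_rot: [3.14, -0.001, 1.57]
ft_force: [-2.6, -1.5, 10.6]
opening: 0.587
grip_force: 30.0
```

Request:
jog_arm([
  [0,0,0,0,0,0,64],
  [0,0,0,0,0,0,64],
  [0,0,0,0,0,0,64],
  [0,0,0,0,0,-10,64],
  [0,0,0,0,0,-45,80],
  [0,0,0,0,0,-60,80],
  [0,0,0,-30,25,-60,80],
  [0,0,0,-50,50,-50,80],
  [0,0,0,-50,50,-30,80],
  [0,0,0,-50,50,0,80],
])

```text
t: 29.9
eef_pos: [558.2, 219.8, 321.5]
tcp_rot: [3.137, -0.001, 1.571]
ft_force: [-0.4, 0.6, -1.7]
opening: 0.844
grip_force: 0.0
```

Request:
jog_arm([
  [0,0,0,-50,48,0,80],
  [10,0,0,-20,0,0,80],
  [10,0,0,0,0,0,80],
  [0,0,0,0,0,0,80],
])

```text
t: 30.4
eef_pos: [601.1, 155.3, 317.5]
tcp_rot: [-2.792, 0.0, 1.569]
ft_force: [0.5, 0.1, 0.6]
opening: 0.839
grip_force: 0.0
```

```bash
python3 - <<'E'
from h import *
np.set_printoptions(precision=2,suppress=True)
d,C=wcloud();save(d,"w5")
top(C,640,125,60,85,144,157,"tower");top(C,581,139,32,62,119,132,"plate2")
s=env.state();print(s["eef_pos"],s["tcp_rot"],s["joints"]);R=Ro.from_euler("xyz",s["tcp_rot"]).as_matrix();print(R)
d,C=wcloud("side");top(C,414,368,45,60,19,29,"plate1 in tray")
E
```

```text
tower 11255 mean [653.3 162.1 152.1] x [623.2 690.9] y [102.4 209.3] rect [651.6 160.1] [121.9  55.3] 68.6
plate2 9422 mean [578.8 143.2 125.4] x [551.5 606.4] y [ 96.2 182.7] rect [578.9 138.7] [56.4 88.8] 0.6
[600.7  155.72 317.82] [-2.8   0.    1.57] [0.13 0.57 1.38 0.05 1.54 0.12]
[[ 0.    0.94 -0.34]
 [ 1.   -0.    0.  ]
 [-0.   -0.34 -0.94]]
plate1 in tray 1261 mean [413.4 371.4  23.4] x [386.9 442.5] y [325.9 412.5] rect [415.3 369.3] [89.7 59.1] 89.9
```

View pics/w5.png

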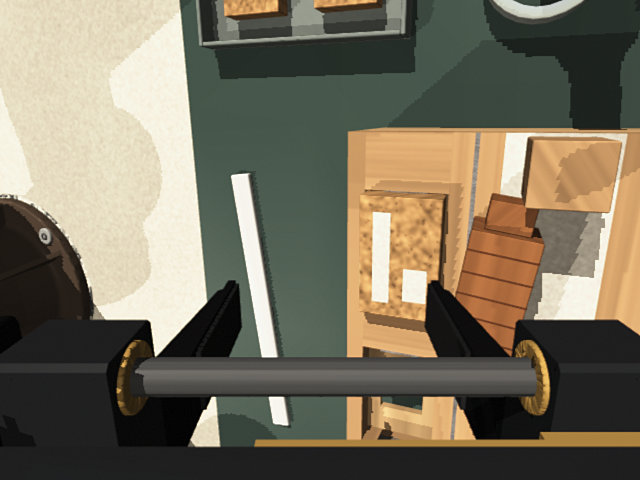

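The wrist picture shows the tower at (500,260) beside proud plate 2 at (405,250), crown towards +y and slightly +x. I tilted about the wrong axis, so I level out and probe the lean direction I need.

Request:
jog_arm([
  [-10,0,0,0,10,0,80],
  [-10,0,0,0,10,0,80],
  [0,0,7.4,0,15,0,80],
  [0,-10,0,0,0,0,80],
  [0,-10,0,0,0,0,80],
  [0,0,0,0,0,0,80],
])

```text
t: 31.25
eef_pos: [634.0, 157.8, 313.3]
tcp_rot: [3.14, 0.347, 1.444]
ft_force: [0.1, 0.0, -1.0]
opening: 0.844
grip_force: 0.0
```

```bash
python3 - <<'E'
from h import *
np.set_printoptions(precision=2,suppress=True)
d,C=wcloud();save(d,"w6")
P=C[(abs(C[:,0]-645)<40)&(C[:,1]>50)&(C[:,1]<165)&(abs(C[:,2]-150)<5)]
r=cv2.minAreaRect(P[:,:2].astype(np.float32));print(len(P),r,P.mean(0))
for y in range(70,190,10):
    q=P[abs(P[:,1]-y)<3]; 
    if len(q)>5: print(y,np.percentile(q[:,0],[2,98]))
s=env.state();print(s["eef_pos"],s["tcp_rot"],s["joints"]);R=Ro.from_euler("xyz",s["tcp_rot"]).as_matrix();print(R)
E
```

```text
8024 ((639.6152954101562, 122.43782043457031), (91.16191864013672, 40.37370300292969), 82.33478546142578) [640.19 125.67 150.84]
80 [615.36 653.18]
90 [615.86 654.38]
100 [617.42 655.75]
110 [618.92 657.04]
120 [619.54 658.37]
130 [621.14 659.84]
140 [622.82 661.08]
150 [623.74 662.37]
160 [625.36 663.61]
[634.04 157.15 313.4 ] [3.14 0.34 1.44] [ 0.24  0.56  1.4  -0.33  1.32  0.47]
[[ 0.12  0.99 -0.04]
 [ 0.93 -0.13 -0.34]
 [-0.34  0.   -0.94]]
```

```bash
python3 - <<'E'
from h import *
O=[np.pi,np.radians(30),1.437]
P=rows([((650,200.6,252),O,2)],55)
rows([((646.1,170.8,200.1),O,3)],52,P)
E
```

```text
2 [[0.12, -5.12, 0.16, 31.6, 5.1, 21.3, 55], [0.12, -5.12, 0.16, 33.4, 5.1, 18.3, 55]]
3 [[0.0, 0.0, 0.0, 0.0, 0.0, 20.0, 52], [0.0, 0.0, 0.0, 0.0, 0.0, 20.0, 52], [0.0, 0.0, 0.0, -0.1, 0.1, 20.0, 52]]
```

Request:
jog_arm([
  [0,-5.1,0.2,31.5,5,21.5,52],
  [0,-5.1,0.2,33.5,5,18.5,52],
  [0,0,0,0,0,0,52],
  [0,0,0,0,0,0,52],
  [0,0,0,0,0,20,52],
  [0,0,0,0,0,20,52],
  [0,0,0,0,0,0,52],
])

```text
t: 32.17
eef_pos: [647.7, 177.2, 217.7]
tcp_rot: [3.138, 0.525, 1.43]
ft_force: [-0.4, 0.3, -0.3]
opening: 0.549
grip_force: 0.0
```

```bash
python3 - <<'E'
from h import *
O=[np.pi,np.radians(30),1.437]
s=env.state();print(s["eef_pos"],s["tcp_rot"],s["ft_force"],s["joints"])
rows([((646.1,170.8,200.1),O,1)],52)
d,C=wcloud();save(d,"w7")
E
```

```text
[647.73447949 177.22757737 217.68856594] [3.13774284 0.52518742 1.4303815 ] [-0.36967557  0.32357167 -0.2572317 ] [ 0.300586    0.71686067  1.40922847 -0.49338733  1.28987064  0.645674  ]
1 [[0.03, 0.09, -0.33, 3.1, -0.8, 18.5, 52]]
```

View pics/w7.png

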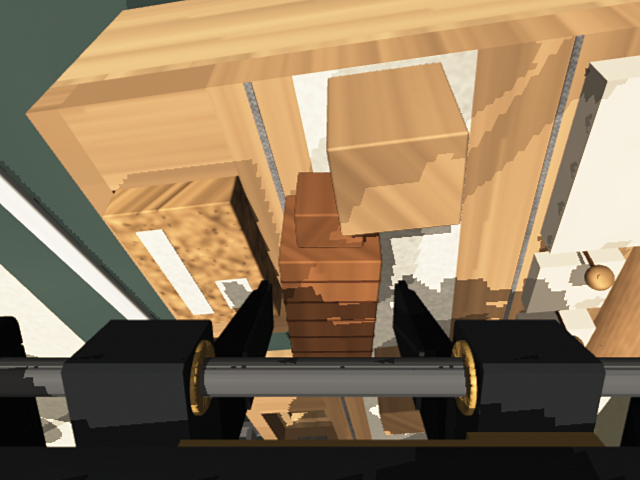

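Request:
jog_arm([
  [0,0,-0.3,3,-0.5,10,52],
  [0,0,0,0,0,8.5,52],
  [0,0,0,0,0,0,30],
  [0,0,0,0,0,0,30],
  [0,0,0,0,0,0,30],
  [0,0,0,0,0,0,30],
  [0,0,0,0,0,0,30],
])

```text
t: 33.1
eef_pos: [646.4, 172.3, 199.2]
tcp_rot: [3.141, 0.527, 1.439]
ft_force: [-0.1, -0.6, -0.9]
opening: 0.418
grip_force: 30.0
```

```bash
python3 - <<'E'
from h import *
O=[np.pi,np.radians(30),1.439];F=[np.pi,np.radians(-60),np.pi/2]
s=env.state();R=Ro.from_euler("xyz",s["tcp_rot"])
P=rows([((646.4,172.3,290),O,2)],30)
P=rows([((674,43.9,286.5),F,10)],30,P)
print(s["joints"],P[0],P[1].as_euler("xyz"))
E
```

```text
2 [[0.01, 0.1, -0.01, -22.8, 0.0, -39.2, 30], [0.01, 0.1, -0.01, -22.8, 0.0, -39.3, 30]]
10 [[0.22, 8.99, -0.81, -10.5, 4.4, 6.5, 30], [0.22, 8.99, -0.81, -11.5, 4.3, 4.7, 30], [0.22, 8.99, -0.81, -12.1, 4.1, 2.9, 30], [0.22, 8.99, -0.81, -12.5, 4.0, 0.9, 30], [0.22, 8.99, -0.81, -12.5, 3.8, -1.1, 30], [0.22, 8.99, -0.81, -12.3, 3.6, -3.0, 30], [0.22, 8.99, -0.81, -11.7, 3.4, -4.9, 30], [0.22, 8.99, -0.81, -10.8, 3.3, -6.7, 30], [0.22, 8.99, -0.81, -9.7, 3.1, -8.4, 30], [0.22, 8.99, -0.81, -8.3, 2.8, -9.8, 30]]
[ 0.29501444  0.73281383  1.43209702 -0.50295685  1.25407926  0.6541386 ] [673.95915381  43.89085437 286.49056756] [-3.1405371  -1.04794384  1.57008523]
```

Request:
jog_arm([
  [0,0,0,-12,0,-20,30],
  [0,0,0,-23,0,-39,30],
  [0,0,0,-11,0,-19,30],
  [0.2,9,-0.8,-10.5,4.5,6.5,30],
  [0.2,9,-0.8,-11.5,4.5,4.5,30],
  [0.2,9,-0.8,-12,4,3,30],
])

```text
t: 33.85
eef_pos: [655.0, 133.2, 291.3]
tcp_rot: [-3.123, 0.05, 1.478]
ft_force: [-0.5, -1.8, -2.6]
opening: 0.417
grip_force: 30.0
```

Request:
jog_arm([
  [0.2,9,-0.8,-12.5,4,1,30],
  [0.2,9,-0.8,-12.5,4,-1,30],
  [0.2,9,-0.8,-12.5,3.5,-3,30],
  [0.2,9,-0.8,-11.5,3.5,-5,30],
  [0.2,9,-0.8,-11,3.5,-6.5,30],
  [0.2,9,-0.8,-9.5,3,-8.5,30],
  [0.2,9,-0.8,-8.5,3,-10,30],
  [0,0,0,0,0,0,30],
])

```text
t: 34.85
eef_pos: [674.7, 41.4, 286.4]
tcp_rot: [3.137, -1.046, 1.571]
ft_force: [1.0, 0.5, -1.5]
opening: 0.417
grip_force: 30.0
```

```bash
python3 - <<'E'
from h import *
np.set_printoptions(precision=2,suppress=True)
F=[np.pi,np.radians(-60),np.pi/2]
s=env.state();print(s["eef_pos"],s["tcp_rot"],s["joints"],s["grip_force"],s["opening"])
rows([((674,43.9,286.5),F,1)],30)
d,C=wcloud("side");save(d,"sd1");d2,C2=wcloud("scene");save(d2,"sc1")
for n,c in (("side",C),("scene",C2)):
    for z in range(180,320,10): top(c,674,112,45,45,z,z+10,n+str(z))
cv2.imwrite("pics/comb.png",np.hstack([cv2.resize(d["color"][120:360,160:420,::-1],(400,370)),cv2.resize(d2["color"][120:360,220:480,::-1],(400,370))]))
E
```

```text
[674.69  41.37 286.4 ] [ 3.14 -1.05  1.57] [-0.28  0.68  1.5   0.99  1.48 -0.66] 29.9981752038002 0.416718253518514
1 [[0.24, 0.09, 0.01, 1.4, -0.7, 2.1, 30]]
side180 none 8
side190 88 mean [666.1 121.4 195. ] x [654.3 694.4] y [ 94.5 133.2] rect [666.  122.6] [54.7 29.8] 45.5
side200 93 mean [664.7 121.1 205.1] x [652.1 692.1] y [ 94.1 133.3] rect [664.5 122.9] [54.5 27.8] 45.2
side210 104 mean [665.6 121.2 215. ] x [653.4 694. ] y [ 92.2 132.5] rect [665.1 120.9] [55.  29.6] 47.5
side220 91 mean [665.1 121.2 224.9] x [653.4 694.1] y [ 93.8 132.8] rect [666.  121.8] [54.  28.1] 45.5
side230 96 mean [665.8 122.5 234.7] x [652.9 694.7] y [ 94.1 133.3] rect [666.2 122. ] [54.1 29. ] 42.3
side240 108 mean [663.4 120.  245.1] x [648. 693.] y [ 86.8 132.9] rect [661.6 117.4] [66.9 29.3] 44.3
side250 136 mean [659.6 113.3 255.3] x [644.2 693.8] y [ 71.5 133.8] rect [657.8 109.3] [79.5 32.6] 51.6
side260 160 mean [658.2 110.  265.2] x [643.8 692.6] y [ 69.5 132.6] rect [656.9 109. ] [79.4 31.8] 52.2
side270 160 mean [660.4 108.  275.1] x [643.2 693.5] y [ 68.  133.3] rect [668.8 100.7] [66.
[... 839 characters left out ...]
4] y [ 85. 130.] rect [681.4 109.2] [44.8 47.1] 83.1
scene250 92 mean [689.8  99.4 255.7] x [653.6 704.3] y [ 73.4 129.1] rect [678.9 101.1] [51.7 56. ] 1.0
scene260 154 mean [687.5  93.3 265. ] x [653.4 705.8] y [ 67.2 128.2] rect [680.1  99.1] [62.8 53.9] 88.7
scene270 197 mean [682.5  93.6 275.4] x [645.4 706.2] y [ 68.  129.4] rect [676.5  98.8] [62.5 61.9] 89.1
scene280 181 mean [681.4 101.9 282.8] x [646.4 705.7] y [ 67.7 130.1] rect [674.2  99.2] [64.4 62.4] 1.0
scene290 133 mean [677.8 110.4 297.2] x [662.1 688.7] y [ 97.5 123. ] rect [674.9 110.1] [25.9 27.5] 87.9
scene300 36 mean [677.6 110.8 300.9] x [665.5 688.4] y [ 98.6 122.7] rect [676.6 110.6] [24.  24.9] 87.5
scene310 none 0
```

View pics/comb.png

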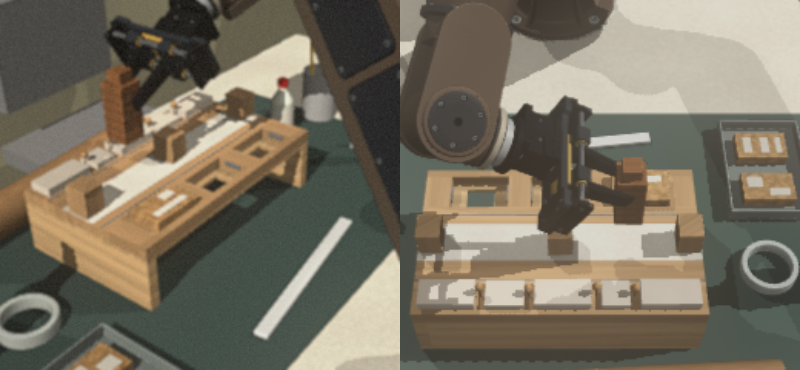

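The tower hangs upright at (674.5, 111), with its foot about 79 mm above the strip. I lower it now.

Request:
jog_arm([
  [0,0,0,-26,0,15,30],
  [0,0,0,-26,0,15,30],
  [0,0,0,-9,0,5,30],
  [0,0,0,-2,0,1.2,30],
  [0,0,0,-1,0,0.6,30],
  [0,0,0,0,0,0,30],
])

```text
t: 35.7
eef_pos: [674.8, 42.8, 213.6]
tcp_rot: [3.135, -1.045, 1.575]
ft_force: [1.1, -0.4, -1.7]
opening: 0.42
grip_force: 30.0
```

Request:
jog_arm([
  [0,0,0,-1.7,0,1,30],
  [0,0,0,-1.7,0,1,30],
  [0,0,0,0,0,0,30],
])

```text
t: 36.08
eef_pos: [674.6, 42.8, 208.6]
tcp_rot: [3.138, -1.046, 1.572]
ft_force: [-0.4, -0.6, -1.9]
opening: 0.419
grip_force: 30.0
```

Request:
jog_arm([
  [0,0,0,-0.9,0,0.5,30],
  [0,0,0,0,0,0,30],
])

```text
t: 36.33
eef_pos: [674.7, 42.8, 207.7]
tcp_rot: [3.137, -1.046, 1.572]
ft_force: [0.5, -0.1, -1.2]
opening: 0.421
grip_force: 30.0
```

Request:
jog_arm([
  [0,0,0,-0.9,0,0.5,30],
  [0,0,0,0,0,0,30],
])

```text
t: 36.58
eef_pos: [674.7, 42.8, 207.5]
tcp_rot: [3.136, -1.047, 1.574]
ft_force: [-0.7, -1.4, 4.3]
opening: 0.422
grip_force: 30.0
```

```bash
python3 - <<'E'
from h import *
s=env.state();print(s["eef_pos"],s["ft_force"])
for n in("side","scene"):
    d,C=wcloud(n);top(C,674,112,20,20,205,230,n)
    P=C[(abs(C[:,0]-674)<25)&(abs(C[:,1]-111)<22)&(C[:,2]>100)];print(np.percentile(P[:,2],[1,50,97,99]))
E
```

```text
[674.70430216  42.81849181 207.54008812] [-0.74603898 -1.38836539  4.28049579]
side 153 mean [671.2 116.9 215.6] x [659.9 688. ] y [100.2 127.5] rect [674.5 113.7] [30. 28.] 0.4
[110.0666426  173.27360062 220.35130514 221.21542235]
scene 176 mean [678.6 110.4 217.1] x [662.2 690.9] y [ 92.9 125.1] rect [676.9 111.2] [36.6 30.5] 89.5
[108.34986726 191.62713994 221.55552731 222.75305502]
```

Request:
jog_arm([
  [0,0,0,0,0,0,55],
  [0,0,0,0,0,0,55],
  [0,0,0,0,0,0,55],
  [0,0,0,0,0,0,55],
  [0,0,0,0,0,-15,55],
  [0,0,0,0,0,-40,80],
  [0,0,0,0,0,-50,80],
  [0,0,0,0,0,-40,80],
  [0,0,0,0,0,0,80],
])

```text
t: 37.8
eef_pos: [674.3, -85.9, 281.2]
tcp_rot: [3.131, -1.044, 1.574]
ft_force: [0.5, 0.2, -0.9]
opening: 0.839
grip_force: 0.0
```

```bash
python3 - <<'E'
from h import *
s=env.state();print(s["eef_pos"],s["ft_force"],s["tcp_rot"])
for n in("side","scene"):
    d,C=wcloud(n);top(C,674,112,30,30,190,203,n+"body");top(C,674,112,30,30,207,225,n+"crown")
P=rows([((600,0,330),[np.pi,0,np.pi/2],None)],80)
rows([((579,139,270),[np.pi,0,np.pi/2],None)],80,P)
E
```

```text
[674.34516201 -85.90573506 281.17514715] [ 0.45351048  0.21414819 -0.89340535] [ 3.13128815 -1.04426086  1.57392607]
sidebody 160 mean [665.6 120.7 197.9] x [653.3 694.6] y [ 93.6 135.5] rect [673.8 113.9] [42.5 43.3] 0.3
sidecrown 138 mean [671.3 116.8 216.6] x [660.2 688.4] y [100.5 127.6] rect [673.9 114. ] [29.4 27.6] 0.4
scenebody 162 mean [684.3 109.  199.2] x [655.5 696.1] y [ 91.1 130.8] rect [675.3 111.2] [40.  42.2] 89.0
scenecrown 162 mean [678.5 110.7 218.3] x [661.8 689.4] y [ 98.5 123.8] rect [675.6 111.5] [25.5 29.4] 87.6
6 [[0.03, -9.99, -0.02, 14.2, -12.4, 7.7, 80], [0.03, -9.99, -0.02, 15.4, -12.3, 5.1, 80], [0.03, -9.99, -0.02, 16.0, -12.3, 2.4, 80], [0.03, -9.99, -0.02, 16.2, -12.4, -0.4, 80], [0.03, -9.99, -0.02, 15.9, -12.3, -3.3, 80], [0.03, -9.99, -0.02, 15.1, -12.3, -5.9, 80]]
3 [[0.01, 0.01, 0.0, 46.3, -7.0, 20.0, 80], [0.01, 0.01, 0.0, 46.4, -7.0, 20.0, 80], [0.01, 0.01, 0.0, 46.3, -7.1, 19.9, 80]]
```

The tower stands upright at (674.5, 112). The gripper body would foul it with a straight grip on plate 2, so I grip plate 2 with a 25° lean towards +y.

```bash
python3 - <<'E'
from h import *
L=[np.pi,np.radians(25),np.pi/2]
P=rows([((600,0,330),[np.pi,0,np.pi/2],6)],80)
P=rows([((579,204.5,270),L,5)],72,P)
E
```

```text
6 [[0.03, -9.99, -0.02, 14.2, -12.4, 7.7, 80], [0.03, -9.99, -0.02, 15.4, -12.3, 5.1, 80], [0.03, -9.99, -0.02, 16.0, -12.3, 2.4, 80], [0.03, -9.99, -0.02, 16.2, -12.4, -0.4, 80], [0.03, -9.99, -0.02, 15.9, -12.3, -3.3, 80], [0.03, -9.99, -0.02, 15.1, -12.3, -5.9, 80]]
5 [[0.0, -5.0, 0.0, 40.9, -4.2, 12.0, 72], [0.0, -5.0, 0.0, 41.8, -4.2, 8.4, 72], [0.0, -5.0, 0.0, 42.4, -4.2, 4.7, 72], [0.0, -5.0, 0.0, 42.6, -4.2, 1.0, 72], [0.0, -5.0, 0.0, 42.5, -4.3, -2.8, 72]]
```

Request:
jog_arm([
  [0,-10,0,14,-12.5,7.5,80],
  [0,-10,0,15.5,-12.5,5,80],
  [0,-10,0,16,-12.5,2.5,80],
  [0,-10,0,16,-12.5,-0.5,80],
  [0,-10,0,16,-12,-3,80],
  [0,-10,0,15,-12,-6,80],
])

```text
t: 38.65
eef_pos: [599.5, 1.5, 329.9]
tcp_rot: [3.139, 0.007, 1.57]
ft_force: [0.3, -0.4, -0.2]
opening: 0.84
grip_force: 0.0
```

Request:
jog_arm([
  [0,-5,0,41,-4,12,72],
  [0,-5,0,42,-4,8.5,72],
  [0,-5,0,42.5,-4,4.5,72],
  [0,-5,0,42.5,-4,1,72],
  [0,-5,0,42.5,-4.5,-3,72],
  [0,0,0,0,0,0,72],
])

```text
t: 39.4
eef_pos: [578.9, 208.7, 267.6]
tcp_rot: [-3.14, 0.439, 1.575]
ft_force: [-0.4, -1.8, -1.2]
opening: 0.759
grip_force: 0.0
```

```bash
python3 - <<'E'
from h import *
L=[np.pi,np.radians(25),np.pi/2]
d,C=wcloud();save(d,"w8");top(C,581,139,32,62,119,132,"plate2")
d,C=wcloud("scene");top(C,581,139,32,62,119,132,"plate2 scene")
s=env.state();print(s["eef_pos"],s["tcp_rot"])
P=rows([((579,174.9+16.9,187.5+36.3),L,2)],72)
P=rows([((579,174.9,187.5),L,3)],72,P)
E
```

```text
plate2 10162 mean [578.6 146.7 125.2] x [551.3 605.9] y [ 96.2 183. ] rect [578.6 138.8] [56.1 90.1] 0.2
plate2 scene 631 mean [577.9 140.8 124.3] x [551.6 607.7] y [ 95.1 181.4] rect [579.7 137.8] [88.8 59.4] 88.9
[579.82699715 205.7602793  269.20480584] [3.1407974  0.43738188 1.57039473]
2 [[0.02, 0.03, -0.01, 3.3, -0.4, 23.5, 72], [0.02, 0.03, -0.01, 3.3, -0.5, 23.5, 72]]
3 [[0.0, 0.0, 0.0, 0.0, 0.0, 13.4, 72], [0.0, 0.0, 0.0, 0.0, 0.0, 13.3, 72], [0.0, 0.0, 0.0, 0.0, 0.1, 13.4, 72]]
```

Request:
jog_arm([
  [0,0,0,3.5,-0.5,23.5,72],
  [0,0,0,3,-0.5,23.5,72],
  [0,0,0,0,0,20,72],
  [0,0,0,0,0,12,72],
  [0,0,0,0,0,5,72],
  [0,0,0,0,0,0,72],
])

```text
t: 40.25
eef_pos: [579.7, 175.0, 191.3]
tcp_rot: [3.139, 0.437, 1.567]
ft_force: [0.0, 0.4, 0.3]
opening: 0.759
grip_force: 0.0
```

Request:
jog_arm([
  [0,0,0,1.5,0,3,72],
  [0,0,0,0,0,0,45],
  [0,0,0,0,0,0,45],
  [0,0,0,0,0,0,45],
  [0,0,0,0,0,0,45],
  [0,0,0,0,0,0,45],
  [0,0,0,0,0,0,45],
])

```text
t: 41.12
eef_pos: [579.5, 175.4, 187.6]
tcp_rot: [3.139, 0.438, 1.567]
ft_force: [0.3, -0.0, 0.2]
opening: 0.588
grip_force: 30.0
```

```bash
python3 - <<'E'
from h import *
L=[np.pi,np.radians(25.1),np.pi/2]
P=rows([((579.5,175.4,267),L,3)],45)
P=rows([((505.2,405.5,267),L,5)],45,P)
P=rows([((505.2,405.5,122),L,4)],45,P)
E
```

```text
3 [[0.02, -0.01, -0.06, -11.2, 0.1, -24.0, 45], [0.02, -0.01, -0.06, -11.2, 0.0, -23.9, 45], [0.02, -0.01, -0.06, -11.2, 0.0, -24.0, 45]]
5 [[0.0, 0.0, 0.0, 41.7, -14.9, -19.5, 45], [0.0, 0.0, 0.0, 41.7, -14.8, -19.5, 45], [0.0, 0.0, 0.0, 41.6, -14.9, -19.5, 45], [0.0, 0.0, 0.0, 41.7, -14.8, -19.6, 45], [0.0, 0.0, 0.0, 41.6, -14.9, -19.5, 45]]
4 [[0.0, 0.0, 0.0, 15.4, 0.0, 32.8, 45], [0.0, 0.0, 0.0, 15.4, 0.0, 32.8, 45], [0.0, 0.0, 0.0, 15.4, 0.0, 32.8, 45], [0.0, 0.0, 0.0, 15.3, 0.0, 32.9, 45]]
```

Request:
jog_arm([
  [0,0,0,-6,0,-12,45],
  [0,0,0,-12,0,-25,45],
  [0,0,0,-15.5,0,-35,45],
  [0,0,0,41.5,-15,-19.5,45],
  [0,0,0,41.5,-15,-19.5,45],
  [0,0,0,41.5,-15,-19.5,45],
  [0,0,0,41.5,-15,-19.5,45],
  [0,0,0,41.5,-14.5,-19.5,45],
  [0,0,0,0,0,0,45],
])

```text
t: 42.25
eef_pos: [504.0, 407.7, 267.7]
tcp_rot: [3.139, 0.437, 1.571]
ft_force: [-0.5, -1.5, -1.1]
opening: 0.586
grip_force: 29.9
```

Request:
jog_arm([
  [0,0,0,15,0,33,45],
  [0,0,0,15,0,33,45],
  [0,0,0,15,0,33,45],
  [0,0,0,10,0,21,45],
  [0,0,0,0,0,0,45],
])

```text
t: 42.88
eef_pos: [505.7, 403.4, 134.3]
tcp_rot: [3.141, 0.439, 1.568]
ft_force: [-0.2, -0.7, -0.6]
opening: 0.586
grip_force: 29.9
```

```bash
python3 - <<'E'
from h import *
s=env.state();x=s["eef_pos"];print(x,s["tcp_rot"],s["grip_force"],s["ft_force"])
d,C=wcloud("side");save(d,"sd2");top(C,x[0],x[1]-37,45,60,x[2]-82.4+10,x[2]-82.4+21,"held")
d,C=wcloud("scene");save(d,"sc2");top(C,x[0],x[1]-37,45,60,x[2]-82.4+10,x[2]-82.4+21,"held")
L=[np.pi,np.radians(25.1),np.pi/2]
P=rows([((505.2,405.5,109),L,2)],45)
E
```

```text
[505.68234632 403.35117863 134.3345532 ] [3.14111305 0.43912341 1.5677384 ] 29.943137168884277 [-0.18674262 -0.69853588 -0.5993913 ]
held 175 mean [490.5 378.5  67.3] x [473.3 533. ] y [325.3 412.8] rect [487.  379.2] [103.1  49.1] 58.8
held 457 mean [508.3 356.   69.6] x [477.  539.2] y [321.7 405.5] rect [507.9 365.5] [88.1 64.6] 88.2
2 [[0.06, -0.03, -0.11, 6.5, -0.5, 12.1, 45], [0.06, -0.03, -0.11, 6.4, -0.6, 12.1, 45]]
```

Request:
jog_arm([
  [0,0,0,6.5,-0.5,12,45],
  [0,0,0,6,0,11,45],
  [0,0,0,0.5,0,1,45],
  [0,0,0,0,0,0,45],
])

```text
t: 43.48
eef_pos: [505.2, 405.6, 107.7]
tcp_rot: [3.139, 0.438, 1.568]
ft_force: [-0.5, -0.3, -1.5]
opening: 0.587
grip_force: 30.0
```

Request:
jog_arm([
  [0,0,0,0.4,0,0.9,45],
  [0,0,0,0.4,0,0.9,45],
  [0,0,0,0,0,0,45],
])

```text
t: 43.85
eef_pos: [505.4, 405.6, 107.3]
tcp_rot: [3.138, 0.438, 1.567]
ft_force: [-2.4, 0.1, 10.0]
opening: 0.586
grip_force: 30.0
```

Contact. I release, back out along the tool axis and look.

Request:
jog_arm([
  [0,0,0,0,0,0,70],
  [0,0,0,0,0,0,70],
  [0,0,0,0,0,0,70],
  [0,0,0,0,0,0,70],
  [0,0,0,0,0,-15,70],
  [0,0,0,0,0,-40,80],
  [0,0,0,-20,0,-60,80],
  [0,0,0,-40,0,-60,80],
  [0,0,0,-60,-20,-20,80],
  [0,0,0,0,0,0,80],
])

```text
t: 45.1
eef_pos: [485.4, 382.4, 325.7]
tcp_rot: [3.134, 0.434, 1.564]
ft_force: [0.5, 1.6, 0.1]
opening: 0.84
grip_force: 0.0
```

```bash
python3 - <<'E'
from h import *
print(env.state()["eef_pos"])
ims=[]
for n in("side","scene"):
    d,C=wcloud(n);ims.append(d["color"][:,:,::-1])
    top(C,505,368,45,60,36,50,n+" plate2");top(C,414,368,45,60,17,30,n+" plate1")
    top(C,674,112,30,30,190,203,n+" tower");top(C,674,15,28,28,148,162,n+" block")
    top(C,443,-383,30,30,100,195,n+" grip");top(C,470,-383,80,30,5,15,n+" foot")
cv2.imwrite("pics/fin.png",np.hstack([cv2.resize(ims[0][130:430,60:460],(400,300)),cv2.resize(ims[1][170:370,80:560],(400,300))]))
E
```

```text
[485.36716749 382.4264354  325.68803579]
side plate2 1154 mean [502.7 373.   43.1] x [477.2 533. ] y [327.5 414.2] rect [505.9 370.3] [89.8 60. ] 89.2
side plate1 1303 mean [412.9 371.8  23.2] x [386.6 442.7] y [326.  412.7] rect [414.8 369.1] [57.6 89.3] 0.2
side tower 167 mean [665.9 121.5 197.7] x [652.7 694.4] y [ 94.8 134.4] rect [674.3 114.5] [40.7 43.6] 88.2
side block 161 mean [673.4  20.  153.8] x [655.2 695.8] y [-1.6 36.4] rect [676.4  17.5] [43.3 38. ] 1.8
side grip 309 mean [ 439.5 -369.9  148.1] x [431.6 451.7] y [-391.2 -359.3] rect [ 441.4 -375.6] [34.2 22.2] 81.4
side foot 309 mean [ 466.6 -374.2    8.6] x [402.8 535.5] y [-399.2 -355.3] rect [ 469.7 -377.5] [ 46.4 137.8] 88.6
scene plate2 642 mean [508.5 366.9  42.2] x [478.4 535.3] y [323.4 411.5] rect [508.7 367.8] [89.7 62.4] 88.9
scene plate1 559 mean [417.  365.2  22.6] x [386.2 444.9] y [322.2 408.8] rect [416.1 366.2] [89.  61.4] 89.9
scene tower 172 mean [684.3 109.5 198.9] x [655.3 697. ] y [ 91.1 130.6] rect [675.7 111. ] [43.5 40. ] 0.3
scene block 266 mean [678.7  14.3 154.8] x [657.5 697.4] y [-2.3 31.3] rect [677.1  14.1] [41.8 35.9] 2.4
scene grip 401 mean [ 448.7 -377.9  152.4] x [433.8 454.9] y [-395.4 -364.4] rect [ 444.5 -379.2] [32.3 23. ] 86.7
scene foot 444 mean [ 480.3 -378.6    9. ] x [405.9 539.6] y [-403.7 -358.8] rect [ 473.3 -380.3] [ 52.6 141.8] 87.4
```

View pics/fin.png

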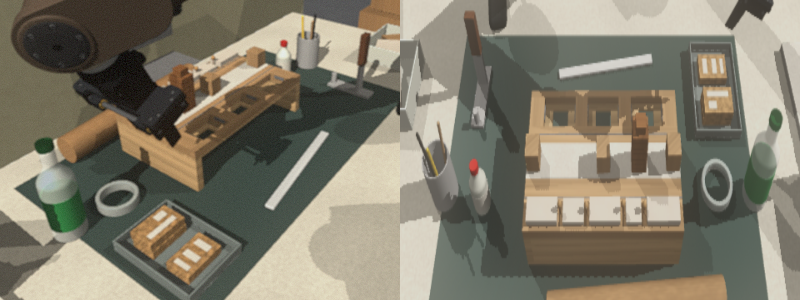

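The recesses are empty and the plates lie flat in the tray, one stacked on another. The tower stands in the row and the iron is upright about 4 mm from where it was.

```bash
python3 -c "
from cell import env
print(env.job_done())"
```

```text
the job is handed in; nothing more can be done
None
```

The job is handed in: all three plates lie flat in the tray (plate 2 stacked on plate 0), the one fallen tower stands crown up in its row, and the iron is upright about 4 mm from its old spot; I stood the tower up before lifting plate 2, because it had been knocked against that plate.

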